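Vial into the slide-top case, lid forced home over its ridge

ROBOT

A 6-joint arm with a two-finger parallel gripper is mounted at the origin on a cart in front of the work surface, level with it; the furniture and walls round the work are solid. World frame = base frame: x ahead of the robot, y to its left, z up, the work surface at z = 0. Lengths are in m, angles in rad, forces in N, time in s.
With the tool pointing down it reaches from about 0.35 to 0.975 m from the base axis. Payload 4.9 kg.
Tool frame: the origin (TCP) lies midway between the tips of the shut fingers; the grasp point (between the pads) lies 19 mm behind it; z points along the fingers, y is the line along which they close (so a half turn about z gives the same grasp; the last joint's range is limited). The gripper opens to 85 mm and grips with 20 to 120 N. Pads are 22 mm wide; open, the fingers measure 114 mm over their backs; the gripper's body (76 mm by 85 mm) begins 54 mm behind the grasp point. The pads swing forward as they close: fully open they stand 13 mm farther back than shut.
Start: joints at [1.096, 0.053, 1.613, -0, 1.476, -0.119], TCP at [0.218, 0.586, 0.231] pointing down, gripper open.
Joint ranges: [-3.01, 3.01], [-1.01, 2.22], [0.06, 2.58], [-1.02, 4.17], [0.09, 2.62], [-3.14, 3.14]. Speed limits (rad/s): [2.57, 2.57, 3.14, 3.14, 3.14, 3.14].

INTERFACE

Orientations are given as a unit quaternion [w, x, y, z].
In Python, from plant import state, grab_frame, job_done, cut_out, place_of gives the robot as it stands.
- The arm moves only by the tool jog_arm, never from a script. Its argument "motion" is text: rows parted by semicolons, each of 7 numbers parted by spaces: the opening in per cent of the stroke, from 0 (shut) to 100 (fully open), then the shift along the tool's x, y, z as a fraction of full scale, then the turn, a rotation vector about the tool's x, y, z as a fraction of full scale. A call has exactly 5 rows; each row is the pose to reach, as a shift and turn from the pose commanded when the call began, along the tool's axes at that moment; what a row does not reach only later rows make up. Full scale, the value 1, is 50 cm for a shift and 1.5 rad for a turn. A row lasts 1/8 s, in which the tool goes at most 62.5 mm and 10.7 degrees, less where a joint would pass 70% of its speed; a pose out of reach is approached as far as the arm can. A call with a number of a shift or a turn outside -1 to 1 is refused whole. A call with a gripper value outside its range is refused whole. The fingers move at their own pace and stop on an object; the grip force is fixed at half the most. Time passes only in rows, so rows that repeat a pose let the fingers close, or fill a call up. It gives the time, the measured TCP pose, the force, the opening and the grip force at its end, in the units of the state.
- state(): the state, without advancing time (a new reading comes with each control period).
- grab_frame(name): name is "side" or "top"; returns a dict with "color" (384x512x3 uint8, red, green, blue), "range_z" (384x512 float32, m along the optical axis (not along the pixel's ray), 0 where there is no reading), "intrinsics" (3x3 intrinsics, pixels), "k1" (the pictures are not rectified: a ray, as slopes to the right and down, at radius r is drawn at 1 + k1 r^2 times it, then the intrinsics apply), "world_from_camera" (4x4, takes a point from camera to world coordinates). Camera axes: x right, y up, looking along -z (the intrinsics and any distortion apply to the point x, -y, -z); pixel columns grow to the right and rows downward; lengths in m; the calibration is good to about 2 mm. A picture is of the moment at which its call begins.
- job_done(): hands the job in; it is judged then, once.
Trained networks look in the newest picture that a camera, given by its name, has taken for a name from the list of things; names that differ only in an ending like _2 or _b are one class to them, and where a whole thing is asked for, a point or a joint stands for the part that bears it (a point fixed in the world has none). Each returns a list of dicts, best first, with "p" (0 to 1); they miss things now and then, are a little off and sometimes report something else, mostly with a low value. They report only what shows in the picture. A call takes as long as a camera call.
- cut_out(camera, thing): "pixels" (384x512 bool, what is visible of it).
- place_of(camera, thing): "at" ([x, y, z] in m, in world coordinates, good to about 4 mm: a listed point, or the origin of a listed thing).
The state is a dict: "time": time; "joint_pos": joint angles; "joint_vel": joint speeds; "joint_efforts": joint torques, N m; "tool_pos": TCP position; "tool_rot": TCP orientation; "contact_force": force on the tool from outside, world axes, zero at the start; "ft_torque": the same for the moment, N m; "gripper_width": opening from 0.0 (shut) to 1.0 (fully open); "grasp_force": force on a finger pad.
Only numpy, scipy, OpenCV 4.12 (cv2) and the standard library are available. Lean on these libraries where they do the work, as an engineer would, in place of code of your own. Each camera call takes 0.05 s, during which the arm holds its last target. There are 200 camera calls.

TASK

Lay the red-capped indicator vial in the open compartment of the blue slide-top case (set it down inside, do not drop it in from above). Then slide the lid over it along its channel, on past the ridge that resists it, until it is fully home, and press it there briefly but firmly against the end stop, by feel and without ramming it. Leave the other two vials where they lie.

Things in the scene. Friction and masses are not known exactly. Their poses are not given: they have to be found in the camera images.
- case: blue slide-top case, 243 x 96 x 36 mm, fixed to the worktop. Origin: on its underside, 117 mm from its near end; z up, x = closing direction of the lid. Case x -116 to 12 mm: closed deck where the lid is parked; 12 to 72 mm: open compartment; 72 to 124 mm: far land with ridge and stop. The lid rides on ledges (top z = 28 mm) under side lips (z = 33 to 36.4 mm, inner edges at y = -/+36 mm)
- compartment (a point): middle of the floor of the open compartment (case x = 42, y = 0, z = 6 mm), axes as the case. It is 60 mm long (x = 12 to 72 mm in the case) and 68 mm wide (y)
- ridge (a point): middle of a sprung round steel ridge across the far land (case x = 84, z = 28 mm), 44 mm wide, crest 2.5 mm above the ledges. The lid's front edge meets it 7 mm early and must be forced over: 6 to 15 N for some 18 mm of travel (before and after it 0 to 3 N). When the lid origin is at about case x = 42 mm the ridge springs into a wide groove under the lid and the force drops; the stop follows 3 to 19 mm later
- stop_region (a point): middle of the region of the dark rigid end stop (case x = 106, z = 28 mm): its face is here, give or take 8 mm; it differs from case to case and is not given, so feel for it. Press the lid against it with 10 to 20 N for 0.2 s or more; over 30 N on it (case_stop_c0) is ramming
- lid: aluminium sliding lid, 105 mm along x, 80 along y, 4.4 thick, about 150 g, loose but captive in the channel (play 1 mm up and down, 0.7 mm to each side). Origin: centre of its underside; axes as the case, front edge at x = +52.5 mm. Starts with its origin at case x = -50 to -40 mm; home against the stop it is at case x = 45.5 to 61.5 mm
- thumb_bar (a point): centre of the black bar on the lid by which it is pushed or gripped: 12 mm along x, 44 along y; its top is 13 mm above this point, the lid's top 16 mm below it (lid x = -36 mm, y = 0). This point is 48.5 mm above the worktop, 12 mm above the lips of the case
- vial_red_centre (a point): centre of the white indicator vial with the red cap, 12 x 50 x 12 mm, lying on a thin pad (its centre 8 mm above the worktop) along its y axis, 15 g; z up; it does not roll; may lie along or across the compartment
- vial_green_centre (a point): centre of a like vial with a green cap, to be left alone
- vial_yellow_centre (a point): centre of a like vial with a yellow cap, to be left alone

How it is judged:
By the outcome, as a careful person would: the job done as asked, in the order asked, and still so for the second after the job is handed in, with the robot touching nothing.
It also fails if it takes over 72 s, if anything falls off the work surface, if the arm or the gripper's body presses on something with over 40 N, if the wrist force passes 120 N, or if a joint passes its speed limit or range.

## Working session

There is one attempt and no reset: what is moved stays moved. The work goes in short steps, Python scripts to look and compute and a tool call to move; the robot and the scene stay as the last step left them, time stands still between calls to the robot, and variables do not carry over. Pictures are saved under pics/ and viewed, at most 10 in all, crops included, and the job is handed in when it is done.

Besides the shell and the picture viewer there is one more tool, called in YAML: its name, and indented under it one key for each argument. jog_arm: Moves the arm, as the interface text tells. Shift numbers are shares of 50 cm and turn numbers shares of 1.5 rad, none past 1 either way. Its arguments: {"type":"object","properties":{"motion":{"type":"string"}},"required":["motion"]}

```bash
mkdir -p pics
cat > h.py <<'E'
import numpy as np, cv2
from plant import *
def pts(f):
    K=np.array(f["intrinsics"]);k=f["k1"];H,W=f["range_z"].shape
    u,v=np.meshgrid(np.arange(W),np.arange(H))
    p=np.stack([u,v],-1).reshape(-1,1,2).astype(np.float64)
    s=cv2.undistortPoints(p,K,np.array([k,0,0,0,0.])).reshape(H,W,2)
    z=f["range_z"]; c=np.stack([s[...,0]*z,-s[...,1]*z,-z,np.ones_like(z)],-1)
    return (c@np.array(f["world_from_camera"]).T)[...,:3]
def save(f,n): cv2.imwrite("pics/"+n,f["color"][...,::-1])
E
python3 - <<'E'
from h import *
np.set_printoptions(precision=4,suppress=True)
s=state();print(s["time"],s["tool_pos"],s["tool_rot"],s["contact_force"],s["gripper_width"])
for c in("top","side"):
    f=grab_frame(c);save(f,c+"0.png");P=pts(f);print(c,f["world_from_camera"][:3,3] if hasattr(f["world_from_camera"],'shape') else f["world_from_camera"])
    for t in("case","compartment","lid","thumb_bar","stop_region","vial_red_centre","vial_green_centre"):
        r=place_of(c,t);print(t,[(np.round(x["at"],4),round(x["p"],2)) for x in r[:2]])
    for t in("vial_red_centre","lid","case"):
        r=cut_out(c,t)
        if r:
            m=r[0]["pixels"]&(f["range_z"]>0);q=P[m];
            if len(q)<10: continue
            (cx,cy),wh,a=cv2.minAreaRect((q[:,:2]*1000).astype(np.float32))
            print(" cut",t,round(r[0]["p"],2),m.sum(),np.median(q,0),cx,cy,wh,a,np.percentile(q[:,2],[5,50,95]))
E
```

```text
0.0 [0.2174 0.5853 0.23  ] [-0.0003  0.177   0.9842 -0.001 ] [ 0.5183  0.5569 -0.3035] 0.9995460567775531
top [ 0.3249 -0.022   0.8975]
case [(array([ 0.4478,  0.154 , -0.0006]), 0.7)]
compartment [(array([0.453 , 0.1975, 0.0044]), 0.95)]
lid [(array([0.4474, 0.1157, 0.0298]), 0.93)]
thumb_bar [(array([0.4417, 0.0784, 0.0472]), 0.83)]
stop_region [(array([0.4651, 0.2626, 0.0298]), 0.67), (array([0.4628, 0.2404, 0.0298]), 0.52)]
vial_red_centre [(array([ 0.4075, -0.2722,  0.0125]), 0.51)]
vial_green_centre [(array([ 0.4937, -0.2535,  0.0096]), 0.4)]
 cut lid 0.81 1296 [0.4462 0.1137 0.0314] 446.75750732421875 114.66862487792969 (105.3121337890625, 72.3603744506836) 82.62235260009766 [0.0287 0.0314 0.056 ]
 cut case 0.68 2636 [0.4544 0.202  0.0269] 455.454345703125 165.271484375 (255.27638244628906, 102.51533508300781) 83.27159881591797 [0.0034 0.0269 0.0372]
side [0.519  0.6466 0.5754]
case [(array([ 0.4517,  0.1566, -0.0025]), 0.84), (array([0.45  , 0.1182, 0.0278]), 0.33)]
compartment [(array([0.4568, 0.1992, 0.005 ]), 0.65)]
lid [(array([0.4487, 0.1189, 0.0316]), 0.9)]
thumb_bar [(array([0.4471, 0.0784, 0.0471]), 0.61)]
stop_region [(array([0.4634, 0.2641, 0.0275]), 0.58)]
vial_red_centre [(array([ 0.4112, -0.2802,  0.0104]), 0.4)]
vial_green_centre [(array([ 0.4936, -0.2581,  0.0066]), 0.62), (array([0.4546, 0.1548, 0.003 ]), 0.58)]
 cut lid 0.66 3076 [0.4589 0.2305 0.0281] 448.402587890625 143.64266967773438 (278.7458190917969, 98.15483856201172) 84.02153778076172 [0.0053 0.0281 0.0384]
 cut case 0.72 3236 [0.4599 0.2285 0.0282] 449.183837890625 144.21038818359375 (276.48236083984375, 102.11780548095703) 83.35675811767578 [0.0049 0.0282 0.0384]
```

View pics/top0.png

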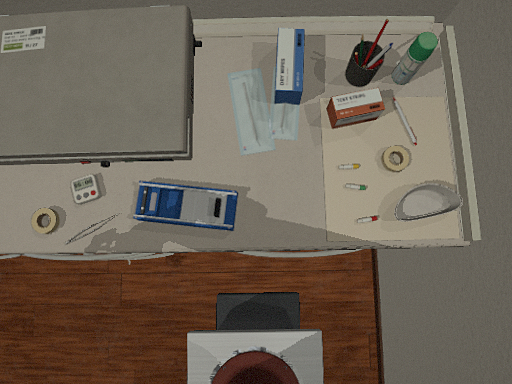

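View pics/side0.png

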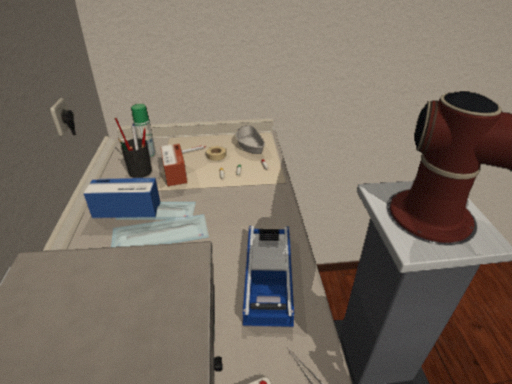

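Top view: the case spans (135–238, 182–230) with its lid's bar at (218,208), so it closes to the left (+y). The red vial is at (368,219), the green at (355,186), the yellow at (349,166), and the scoop close by at (428,203).

```bash
cat >> h.py <<'E'
def ray(f,uv,z):
    K=np.array(f["intrinsics"]);T=np.array(f["world_from_camera"])
    s=cv2.undistortPoints(np.asarray(uv,float).reshape(-1,1,2),K,np.array([f["k1"],0,0,0,0.])).reshape(-1,2)
    d=np.c_[s[:,0],-s[:,1],-np.ones(len(s))]@T[:3,:3].T
    return T[:3,3]+d*((z-T[2,3])/d[:,2])[:,None]
def rect(p):
    (cx,cy),(w,h),a=cv2.minAreaRect((p[:,:2]*1000).astype(np.float32))
    if w<h: w,h,a=h,w,a+90
    return np.round([cx,cy,w,h,a%180],1)
E
python3 - <<'E'
from h import *
np.set_printoptions(precision=4,suppress=True)
out=[]
for c,win in(("top",(345,205,385,230)),("side",(255,155,272,173))):
    f=grab_frame(c);P=pts(f);I=f["color"].astype(int)
    x0,y0,x1,y1=win
    hsv=cv2.cvtColor(f["color"],cv2.COLOR_RGB2HSV).astype(int)
    sub=np.zeros(I.shape[:2],bool);sub[y0:y1,x0:x1]=1
    red=sub&(hsv[...,1]>110)&((hsv[...,0]<12)|(hsv[...,0]>168))
    bg=np.median(I[sub],0);print(c,"bg",bg)
    wh=sub&((I.min(-1)>bg.min()+18))
    for n,m in(("red",red),("white",wh),("both",red|wh)):
        v,u=np.nonzero(m)
        if len(u)>4: 
            q=ray(f,np.c_[u,v],0.011);mu=q.mean(0);e=np.linalg.svd((q-mu)[:,:2],full_matrices=False)[2][0]
            print(n,len(u),mu,rect(q),"pca",np.degrees(np.arctan2(e[1],e[0]))%180, P[m][:,2].mean())
    crop=f["color"][y0:y1,x0:x1,::-1];out.append(cv2.resize(crop,(400,int(400*crop.shape[0]/crop.shape[1])),interpolation=cv2.INTER_CUBIC))
    # case blue
    b=(hsv[...,0]>100)&(hsv[...,0]<125)&(hsv[...,1]>130)&(abs(P[...,0]-.45)<.1)&(P[...,1]>0)&(P[...,1]<.33)
    lips=b&(abs(P[...,2]-.0364)<.004); q=P[lips]; print("lips",lips.sum(),rect(q),np.median(q[:,2])); 
    b=b&(P[...,2]>.02);print("blue",rect(P[b]))
    k=(I.max(-1)<60)&(P[...,2]>.052)&(P[...,2]<.07)&(abs(P[...,0]-.445)<.04)&(abs(P[...,1]-.08)<.03)
    if k.sum()>4: print("bar top",k.sum(),rect(P[k]),P[k].mean(0))
    # obstacles
    for X in(.45,.5,.55,.6,.65):
        print(X,[round(float(P[...,2][(abs(P[...,0]-X)<.02)&(abs(P[...,1]-Y)<.025)&(f["range_z"]>0)].max(initial=-1)),2) for Y in(-.4,-.35,-.3,-.2,-.1,0,.1,.2,.3,.4)])
H=max(o.shape[0] for o in out)
cv2.imwrite("pics/crops.png",np.hstack([cv2.copyMakeBorder(o,0,H-o.shape[0],0,0,cv2.BORDER_CONSTANT) for o in out]))
E
```

```text
top bg [165. 156. 135.]
red 23 [ 0.4121 -0.297   0.011 ] [ 411.8 -296.4   12.4    9.8   88.7] pca 117.44399410161856 0.012122390885436264
white 14 [ 0.4084 -0.2769  0.011 ] [ 408.1 -272.6   29.9    3.4   94.4] pca 97.06763251425551 0.011741562050763234
both 37 [ 0.4107 -0.2894  0.011 ] [ 411.2 -280.2   45.3    9.9   92.3] pca 100.38341130559625 0.011978293488532956
lips 248 [450.6 157.8 235.4  91.5  82.8] 0.0357918168895443
blue [451.  159.3 240.6  92.1  82.8]
bar top 92 [441.3  78.8  40.5  11.9 173.3] [0.441  0.0788 0.0569]
0.45 [0.03, 0.04, 0.01, 0.01, 0.0, 0.0, 0.06, 0.01, 0.03, 0.02]
0.5 [0.04, 0.01, 0.01, 0.01, 0.0, 0.0, 0.04, 0.04, 0.03, 0.02]
0.55 [0.02, 0.02, 0.0, 0.01, 0.0, 0.0, 0.0, 0.11, 0.11, 0.11]
0.6 [0.02, 0.02, 0.0, 0.0, 0.0, 0.01, 0.0, 0.11, 0.11, 0.11]
0.65 [0.01, 0.01, 0.07, 0.08, 0.01, 0.01, 0.0, 0.11, 0.11, 0.11]
side bg [188. 172. 144.]
red 5 [ 0.4128 -0.3029  0.011 ] [ 412.7 -301.6   12.4    3.2   83.9] pca 76.88054899275693 0.014359376829779192
both 9 [ 0.4104 -0.2925  0.011 ] [ 410.8 -291.8   32.7    6.6  100.7] pca 102.28626058085109 0.012947153782926804
lips 178 [451.9 169.3 220.5  91.4  82.7] 0.03724891292220239
blue [450.9 161.1 240.6  91.4  82.7]
bar top 114 [441.2  80.9  41.9  13.1 174.5] [0.4415 0.0824 0.0575]
0.45 [0.03, 0.04, 0.01, 0.01, 0.0, 0.0, 0.06, 0.01, 0.04, 0.0]
0.5 [0.04, 0.01, 0.01, 0.01, 0.0, 0.0, 0.04, 0.04, 0.03, 0.02]
0.55 [0.02, 0.03, 0.01, 0.01, 0.0, 0.0, 0.0, 0.11, 0.11, 0.11]
0.6 [0.02, 0.02, 0.01, 0.01, 0.0, 0.01, -1.0, 0.11, 0.11, 0.11]
0.65 [0.01, 0.01, 0.08, 0.08, 0.01, 0.01, -1.0, 0.11, 0.11, 0.11]
```

View pics/crops.png

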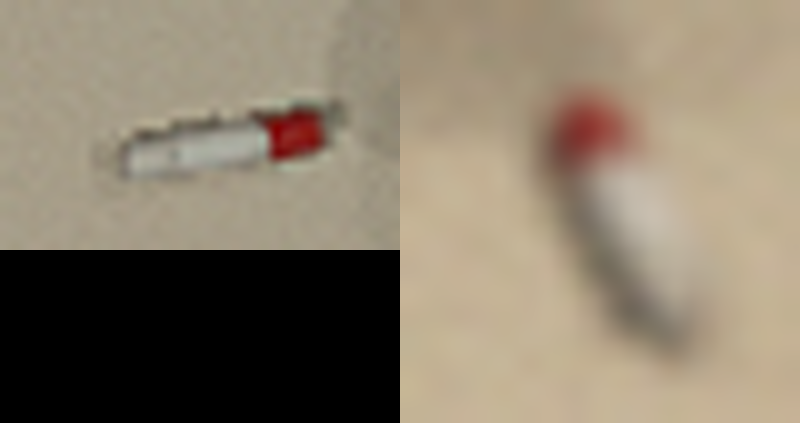

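```bash
cat >> h.py <<'E'
from scipy.spatial.transform import Rotation as R
def go(x,y,z,yaw):
    "shift and turn fractions to TCP (m), tool down, tool y at world yaw deg (mod 180)"
    s=state();r=R.from_quat(np.roll(s["tool_rot"],-1));M=r.as_matrix()
    d=M.T@(np.array([x,y,z])-s["tool_pos"])/.5
    best=None
    for k in(0,180):
        a=np.radians(yaw+k);ty=np.array([np.cos(a),np.sin(a),0]);tz=np.array([0,0,-1.])
        t=(r.inv()*R.from_matrix(np.c_[np.cross(ty,tz),ty,tz])).as_rotvec()
        if best is None or np.linalg.norm(t)<np.linalg.norm(best): best=t
    print("t",round(s["time"],2),"tcp",np.round(s["tool_pos"],4),"j",np.round(s["joint_pos"],2),"F",np.round(s["contact_force"],1),"w",round(s["gripper_width"],3),round(s["grasp_force"],1))
    print("shift",np.round(d,4),"turn",np.round(best/1.5,4))
E
python3 - <<'E'
from h import *
f=grab_frame("top")
p=ray(f,[[357.0,220.5],[377.2,217.3]],.011);print(p,p.mean(0),np.linalg.norm(p[1]-p[0]),np.degrees(np.arctan2(*(p[0]-p[1])[1::-1])))
go(.42,.32,.2,30)
go(.42,.0,.2,9)
E
```

```text
[[ 0.4065811  -0.25540815  0.011     ]
 [ 0.41329818 -0.30541326  0.011     ]] [ 0.40993964 -0.28041071  0.011     ] 0.050454242205782304 97.65062289570172
t 1.25 tcp [0.2177 0.5859 0.2313] j [ 1.1   0.05  1.61  0.    1.48 -0.12] F [0.6 0.4 0.2] w 1.003 0.0
shift [-0.5645 -0.3575  0.0626] turn [ 1.000e-04 -0.000e+00  4.609e-01]
t 1.25 tcp [0.2177 0.5859 0.2313] j [ 1.1   0.05  1.61  0.    1.48 -0.12] F [0.6 0.4 0.2] w 1.003 0.0
shift [-0.7874 -0.9574  0.0626] turn [ 0.     -0.      0.7053]
```

jog_arm:
  motion: "60 -0.113 -0.072 0.01 0 0 0.092; 60 -0.226 -0.143 0.02 0 0 0.184; 60 -0.339 -0.215 0.03 0 0 0.276; 60 -0.451 -0.286 0.04 0 0 0.368; 60 -0.564 -0.357 0.062 0 0 0.46"

```text
time: 1.88
tool_pos: [0.4074, 0.3368, 0.2042]
tool_rot: [0.0, 0.501, 0.865, 0.001]
contact_force: [1.6, 0.4, -0.5]
gripper_width: 0.599
grasp_force: 0.0
```

```bash
python3 -c "
from h import *
go(.42,.02,.18,7.7)
go(.41,-.28,.1,7.7)"
```

```text
t 1.88 tcp [0.4074 0.3368 0.2042] j [ 0.55 -0.16  1.87  0.    1.44  0.03] F [ 1.6  0.4 -0.5] w 0.599 0.0
shift [-0.5622 -0.2933  0.0478] turn [ 0.0013 -0.0003  0.2575]
t 1.88 tcp [0.4074 0.3368 0.2042] j [ 0.55 -0.16  1.87  0.    1.44  0.03] F [ 1.6  0.4 -0.5] w 0.599 0.0
shift [-1.0727 -0.6095  0.2071] turn [ 0.0013 -0.0003  0.2575]
```

jog_arm:
  motion: "60 -0.11 -0.06 0.01 0 0 0.05; 60 -0.22 -0.12 0.02 0 0 0.1; 60 -0.33 -0.18 0.03 0 0 0.15; 60 -0.44 -0.24 0.04 0 0 0.2; 60 -0.55 -0.29 0.048 0 0 0.25"

```text
time: 2.5
tool_pos: [0.4182, 0.0258, 0.1798]
tool_rot: [0.001, 0.653, 0.757, 0.0]
contact_force: [2.0, -0.3, -0.1]
gripper_width: 0.599
grasp_force: 0.0
```

```bash
python3 -c "
from h import *
go(.41,-.28,.1,7.7)"
```

```text
t 2.5 tcp [0.4182 0.0258 0.1798] j [-0.12 -0.44  2.13  0.    1.46 -0.26] F [ 2.  -0.3 -0.1] w 0.599 0.0
shift [-0.6024 -0.1066  0.1597] turn [0.001  0.0002 0.009 ]
```

jog_arm:
  motion: "60 -0.12 -0.021 0.03 0 0 0.005; 60 -0.24 -0.042 0.06 0 0 0.009; 60 -0.36 -0.064 0.09 0 0 0.009; 60 -0.48 -0.085 0.12 0 0 0.009; 60 -0.6 -0.106 0.15 0 0 0.009"

```text
time: 3.12
tool_pos: [0.4107, -0.278, 0.1049]
tool_rot: [0.001, 0.657, 0.753, 0.0]
contact_force: [1.0, 0.2, 0.9]
gripper_width: 0.6
grasp_force: 0.0
```

jog_arm:
  motion: "60 0 0 0 0 0 0; 60 0 0 0 0 0 0; 60 0 0 0 0 0 0; 60 0 0 0 0 0 0; 60 0 0 0 0 0 0"

```text
time: 3.75
tool_pos: [0.4113, -0.2751, 0.1053]
tool_rot: [0.0, 0.657, 0.754, -0.0]
contact_force: [-0.6, -0.6, -0.6]
gripper_width: 0.6
grasp_force: 0.0
```

```bash
python3 -c "
from h import *
go(.41,-.28,.004,7.7)
f=grab_frame('top');cv2.imwrite('pics/a.png',cv2.resize(f['color'][150:270,300:460,::-1],(640,480),interpolation=cv2.INTER_CUBIC))"
```

```text
t 3.75 tcp [ 0.4113 -0.2751  0.1053] j [-0.74 -0.15  2.03 -0.    1.26 -0.88] F [-0.6 -0.6 -0.6] w 0.6 0.0
shift [-0.0092 -0.004   0.2026] turn [0.0003 0.0004 0.0023]
```

View pics/a.png

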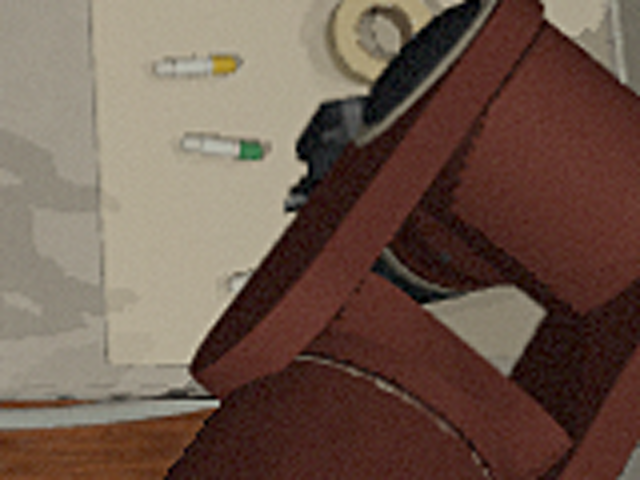

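The arm hides most of the red vial; only its tail shows at crop (238,282). The yellow and green vials lie clear, so I'm descending.

jog_arm:
  motion: "60 -0.009 -0.004 0.06 0 0 0.002; 60 -0.009 -0.004 0.12 0 0 0.002; 60 -0.009 -0.004 0.17 0 0 0.002; 60 -0.009 -0.004 0.195 0 0 0.002; 60 -0.009 -0.004 0.202 0 0 0.002"

```text
time: 4.42
tool_pos: [0.4094, -0.2802, 0.0035]
tool_rot: [-0.0, 0.658, 0.753, 0.0]
contact_force: [0.5, -0.4, 0.2]
gripper_width: 0.601
grasp_force: 0.0
```

jog_arm:
  motion: "30 0 0 0 0 0 0; 0 0 0 0 0 0 0; 0 0 0 0 0 0 0; 0 0 0 0 0 0 0; 0 0 0 0 0 0 0"

```text
time: 5.05
tool_pos: [0.4104, -0.2812, 0.0052]
tool_rot: [0.001, 0.658, 0.753, 0.0]
contact_force: [-0.3, 0.8, 5.9]
gripper_width: 0.1
grasp_force: 60.5
```

jog_arm:
  motion: "0 0 0 -0.04 0 0 0; 0 0 0 -0.1 0 0 0; 0 0 0 -0.18 0 0 0; 0 0 0 -0.27 0 0 0; 0 0 0 -0.3 0 0 0"

```text
time: 5.68
tool_pos: [0.4108, -0.2816, 0.1571]
tool_rot: [0.003, 0.658, 0.753, -0.0]
contact_force: [-0.1, 0.2, -0.7]
gripper_width: 0.103
grasp_force: 59.7
```

```bash
python3 -c "
from h import *
go(.42,.02,.16,45)
go(.4557,.1973,.12,82.8)"
```

```text
t 5.67 tcp [ 0.4108 -0.2816  0.1571] j [-0.75 -0.2   1.98 -0.    1.36 -0.88] F [-0.1  0.2 -0.7] w 0.103 59.7
shift [ 0.5953  0.0987 -0.008 ] turn [ 0.0013  0.0035 -0.4346]
t 5.67 tcp [ 0.4108 -0.2816  0.1571] j [-0.75 -0.2   1.98 -0.    1.36 -0.88] F [-0.1  0.2 -0.7] w 0.103 59.7
shift [0.9375 0.2164 0.071 ] turn [ 1.000e-04  3.900e-03 -8.744e-01]
```

jog_arm:
  motion: "0 0.119 0.02 0 0 0 -0.087; 0 0.238 0.04 0 0 0 -0.174; 0 0.357 0.06 0 0 0 -0.26; 0 0.476 0.08 0 0 0 -0.347; 0 0.595 0.1 0 0 0 -0.434"

```text
time: 6.3
tool_pos: [0.4185, 0.0229, 0.1526]
tool_rot: [-0.001, 0.381, 0.924, -0.0]
contact_force: [1.6, -0.1, -0.5]
gripper_width: 0.097
grasp_force: 59.7
```

```bash
python3 -c "
from h import *
go(.4557,.1973,.12,82.8)"
```

```text
t 6.3 tcp [0.4185 0.0229 0.1526] j [-0.12 -0.42  2.15  0.    1.4  -0.91] F [ 1.6 -0.1 -0.5] w 0.097 59.7
shift [0.1931 0.2998 0.0651] turn [-3.000e-04 -8.000e-04 -4.379e-01]
```

jog_arm:
  motion: "0 0.04 0.06 0 0 0 -0.09; 0 0.08 0.12 0.01 0 0 -0.18; 0 0.12 0.18 0.02 0 0 -0.27; 0 0.16 0.24 0.03 0 0 -0.36; 0 0.193 0.3 0.065 0 0 -0.438"

```text
time: 6.92
tool_pos: [0.4576, 0.1966, 0.1206]
tool_rot: [0.0, 0.062, 0.998, -0.0]
contact_force: [0.9, 0.3, -0.1]
gripper_width: 0.099
grasp_force: 59.7
```

jog_arm:
  motion: "0 0 0 0 0 0 0; 0 0 0 0 0 0 0; 0 0 0 0 0 0 0; 0 0 0 0 0 0 0; 0 0 0 0 0 0 0"

```text
time: 7.55
tool_pos: [0.4577, 0.1949, 0.1218]
tool_rot: [0.0, 0.065, 0.998, 0.0]
contact_force: [0.0, 0.6, -0.3]
gripper_width: 0.098
grasp_force: 59.7
```

```bash
python3 -c "
from h import *
go(.4557,.1973,.045,82.8)
go(.4557,.1973,.0095,82.8)
f=grab_frame('side');cv2.imwrite('pics/b.png',cv2.resize(f['color'][190:350,200:340,::-1],(525,600),interpolation=cv2.INTER_CUBIC))"
```

```text
t 7.55 tcp [0.4577 0.1949 0.1218] j [ 0.25 -0.16  2.01 -0.    1.3  -1.19] F [ 0.   0.6 -0.3] w 0.098 59.7
shift [0.0048 0.0042 0.1536] turn [ 0.0002  0.0005 -0.003 ]
t 7.55 tcp [0.4577 0.1949 0.1218] j [ 0.25 -0.16  2.01 -0.    1.3  -1.19] F [ 0.   0.6 -0.3] w 0.098 59.7
shift [0.0049 0.0042 0.2246] turn [ 0.0002  0.0005 -0.003 ]
```

View pics/b.png

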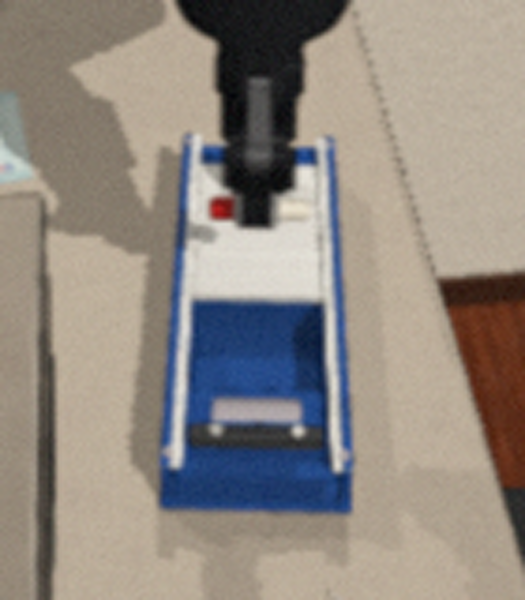

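The side view shows the vial held across the case, red end at crop (221,208) and tail at (308,208), centred over the opening between the lips. I'm lowering it in.

jog_arm:
  motion: "0 0.003 0.003 0.05 0 0 -0.003; 0 0.005 0.004 0.1 0 0 -0.003; 0 0.005 0.004 0.15 0 0 -0.003; 0 0.005 0.004 0.16 0 0 -0.003; 0 0.005 0.004 0.16 0 0 -0.003"

```text
time: 8.22
tool_pos: [0.4555, 0.1976, 0.0417]
tool_rot: [0.0, 0.062, 0.998, -0.0]
contact_force: [0.3, 0.0, -0.3]
gripper_width: 0.098
grasp_force: 59.7
```

```bash
python3 -c "
from h import *
go(.4557,.1973,.0095,82.8)"
```

```text
t 8.22 tcp [0.4555 0.1976 0.0417] j [ 0.26 -0.05  2.06 -0.    1.14 -1.19] F [ 0.3  0.  -0.3] w 0.098 59.7
shift [-0.0005 -0.0005  0.0645] turn [-0.      0.      0.0005]
```

jog_arm:
  motion: "0 0 0 0.015 0 0 0; 0 0 0 0.03 0 0 0; 0 0 0 0.045 0 0 0; 0 0 0 0.058 0 0 0; 0 0 0 0.06 0 0 0"

```text
time: 8.85
tool_pos: [0.4547, 0.1975, 0.0106]
tool_rot: [-0.001, 0.062, 0.998, -0.0]
contact_force: [-0.5, -0.5, 0.3]
gripper_width: 0.102
grasp_force: 59.7
```

jog_arm:
  motion: "0 0 0 0 0 0 0; 0 0 0 0.001 0 0 0; 0 0 0 0.002 0 0 0; 0 0 0 0.003 0 0 0; 0 0 0 0.003 0 0 0"

```text
time: 9.48
tool_pos: [0.4553, 0.1976, 0.0099]
tool_rot: [0.0, 0.062, 0.998, 0.0]
contact_force: [0.2, -0.2, 0.5]
gripper_width: 0.095
grasp_force: 59.7
```

jog_arm:
  motion: "0 0 0 0.001 0 0 0; 0 0 0 0.002 0 0 0; 0 0 0 0.002 0 0 0; 0 0 0 0.002 0 0 0; 0 0 0 0.002 0 0 0"

```text
time: 10.1
tool_pos: [0.4553, 0.1976, 0.009]
tool_rot: [-0.0, 0.062, 0.998, -0.0]
contact_force: [-0.7, -0.1, 2.1]
gripper_width: 0.096
grasp_force: 60.0
```

jog_arm:
  motion: "14 0 0 0 0 0 0; 18 0 0 0 0 0 0; 22 0 0 0 0 0 0; 22 0 0 0 0 0 0; 22 0 0 0 0 0 0"

```text
time: 10.72
tool_pos: [0.4553, 0.1976, 0.0089]
tool_rot: [0.0, 0.062, 0.998, -0.0]
contact_force: [1.1, -0.8, 0.3]
gripper_width: 0.218
grasp_force: 0.0
```

jog_arm:
  motion: "22 0 0 -0.01 0 0 0; 22 0 0 -0.05 0 0 0; 22 0 0 -0.11 0 0 0; 22 0 0 -0.18 0 0 0; 22 0 0 -0.22 0 0 0"

```text
time: 11.35
tool_pos: [0.4563, 0.1979, 0.1215]
tool_rot: [0.002, 0.062, 0.998, 0.001]
contact_force: [0.4, 0.1, 0.4]
gripper_width: 0.225
grasp_force: 0.0
```

```bash
python3 -c "
from h import *
go(.425,-.06,.12,82.8)
f=grab_frame('side');cv2.imwrite('pics/c.png',cv2.resize(f['color'][190:350,200:340,::-1],(525,600),interpolation=cv2.INTER_CUBIC))"
```

```text
t 11.35 tcp [0.4563 0.1979 0.1215] j [ 0.26 -0.17  2.01 -0.    1.29 -1.19] F [0.4 0.1 0.4] w 0.225 0.0
shift [-0.0021 -0.5195  0.0024] turn [0.0008 0.0021 0.0006]
```

View pics/c.png

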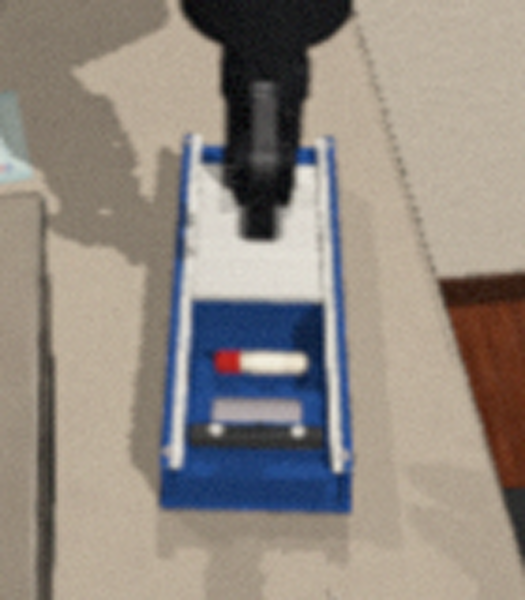

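The red vial lies flat in the compartment, at crop (215–308, 362). Next I go behind the lid bar with the fingers shut.

```bash
python3 -c "
from h import *
go(.436,.0415,.12,82.8)"
```

```text
t 11.4 tcp [0.4577 0.1983 0.124 ] j [ 0.26 -0.17  2.01  0.    1.29 -1.19] F [2.5 1.3 2.4] w 0.219 0.0
shift [ 0.0042 -0.3166  0.0071] turn [0.0018 0.0045 0.0006]
```

jog_arm:
  motion: "0 0.001 -0.08 0 0 0 0; 0 0.002 -0.16 0 0 0 0; 0 0.003 -0.24 0 0 0 0; 0 0.004 -0.317 0 0 0 0; 0 0.004 -0.317 0 0 0 0"

```text
time: 12.02
tool_pos: [0.4332, 0.0389, 0.1185]
tool_rot: [-0.0, 0.064, 0.998, -0.0]
contact_force: [-0.4, 0.5, 0.4]
gripper_width: 0.003
grasp_force: 0.0
```

```bash
python3 -c "
from h import *
go(.436,.0415,.043,82.8)"
```

```text
t 12.03 tcp [0.4332 0.0389 0.1185] j [-0.08 -0.33  2.15 -0.    1.32 -1.52] F [-0.4  0.5  0.4] w 0.003 0.0
shift [-0.0049  0.006   0.1511] turn [-0.0002 -0.0001 -0.0019]
```

jog_arm:
  motion: "0 -0.005 0 0.05 0 0 -0.002; 0 -0.005 0 0.1 0 0 -0.002; 0 -0.005 0 0.14 0 0 -0.002; 0 -0.005 0 0.151 0 0 -0.002; 0 -0.005 0 0.151 0 0 -0.002"

```text
time: 12.65
tool_pos: [0.436, 0.0407, 0.0433]
tool_rot: [-0.0, 0.061, 0.998, 0.0]
contact_force: [-0.5, 1.2, -0.4]
gripper_width: 0.004
grasp_force: 0.0
```

jog_arm:
  motion: "0 0 0.005 0 0 0 0; 0 0 0.01 0 0 0 0; 0 0 0.015 0 0 0 0; 0 0 0.02 0 0 0 0; 0 0 0.025 0 0 0 0"

```text
time: 13.28
tool_pos: [0.4376, 0.0529, 0.0434]
tool_rot: [0.0, 0.061, 0.998, 0.0]
contact_force: [0.3, 0.8, 1.4]
gripper_width: -0.0
grasp_force: 0.0
```

jog_arm:
  motion: "0 0 0.006 0 0 0 0; 0 0 0.012 0 0 0 0; 0 0 0.018 0 0 0 0; 0 0 0.024 0 0 0 0; 0 0 0.03 0 0 0 0"

```text
time: 13.9
tool_pos: [0.4394, 0.0677, 0.0434]
tool_rot: [-0.0, 0.061, 0.998, -0.0]
contact_force: [-0.4, -0.6, -0.2]
gripper_width: 0.002
grasp_force: 0.4
```

jog_arm:
  motion: "0 0 0.012 0 0 0 0; 0 0 0.024 0 0 0 0; 0 0 0.036 0 0 0 0; 0 0 0.048 0 0 0 0; 0 0 0.06 0 0 0 0"

```text
time: 14.52
tool_pos: [0.4431, 0.0978, 0.0434]
tool_rot: [-0.0, 0.061, 0.998, 0.0]
contact_force: [0.4, -0.1, 0.6]
gripper_width: -0.001
grasp_force: 0.4
```

```bash
cat >> h.py <<'E'
def case(p):
    c,s=np.cos(np.radians(82.8)),np.sin(np.radians(82.8)); d=np.asarray(p)[:2]-[.4504,.1556]
    return np.round([1000*(d@[c,s]),1000*(d@[-s,c])],1)
def bar():
    for c in("side","top"):
        f=grab_frame(c)
        for t in("thumb_bar","lid"): print(c,t,[(case(r["at"]),round(r["p"],2)) for r in place_of(c,t)[:2]])
    print("tcp",case(state()["tool_pos"]))
E
python3 -c "
from h import *
bar();go(.4458,.12,.043,82.8)"
```

```text
side thumb_bar [(array([-41.6,  -4.2]), 0.76), (array([-379.1, -141.3]), 0.49)]
side lid [(array([ 1.3, -1.8]), 0.92)]
top thumb_bar [(array([-40. ,  -1.4]), 0.69)]
top lid [(array([-2.8, -1. ]), 0.61)]
tcp [-58.7  -0. ]
t 14.82 tcp [0.4431 0.0973 0.0434] j [ 0.05 -0.17  2.16  0.    1.15 -1.4 ] F [-0.2  0.2 -0.1] w -0.005 0.0
shift [0.0001 0.0456 0.0009] turn [0.0001 0.     0.0025]
```

jog_arm:
  motion: "0 0 0.01 0 0 0 0; 0 0 0.02 0 0 0 0; 0 0 0.03 0 0 0 0; 0 0 0.04 0 0 0 0; 0 0 0.048 0 0 0 0"

```text
time: 15.45
tool_pos: [0.446, 0.1215, 0.0434]
tool_rot: [-0.0, 0.061, 0.998, -0.0]
contact_force: [-0.2, -0.5, -0.7]
gripper_width: -0.001
grasp_force: 0.4
```

jog_arm:
  motion: "0 0 0.002 0 0 0 0; 0 0 0.004 0 0 0 0; 0 0 0.006 0 0 0 0; 0 0 0.008 0 0 0 0; 0 0 0.01 0 0 0 0"

```text
time: 16.08
tool_pos: [0.4466, 0.1262, 0.0434]
tool_rot: [0.0, 0.061, 0.998, 0.0]
contact_force: [-0.6, -1.3, -0.0]
gripper_width: -0.002
grasp_force: 0.4
```

jog_arm:
  motion: "0 0 0.002 0 0 0 0; 0 0 0.004 0 0 0 0; 0 0 0.006 0 0 0 0; 0 0 0.008 0 0 0 0; 0 0 0.01 0 0 0 0"

```text
time: 16.7
tool_pos: [0.4472, 0.1297, 0.0435]
tool_rot: [-0.0, 0.061, 0.998, -0.002]
contact_force: [-1.4, -9.2, 2.9]
gripper_width: 0.005
grasp_force: 4.4
```

jog_arm:
  motion: "0 0 0.002 0 0 0 0; 0 0 0.004 0 0 0 0; 0 0 0.006 0 0 0 0; 0 0 0.008 0 0 0 0; 0 0 0.01 0 0 0 0"

```text
time: 17.32
tool_pos: [0.4478, 0.1352, 0.0435]
tool_rot: [-0.0, 0.061, 0.998, -0.001]
contact_force: [-0.6, -6.2, 2.2]
gripper_width: -0.003
grasp_force: 3.3
```

jog_arm:
  motion: "0 0 0.0015 0 0 0 0; 0 0 0.003 0 0 0 0; 0 0 0.0045 0 0 0 0; 0 0 0.006 0 0 0 0; 0 0 0.0075 0 0 0 0"

```text
time: 17.95
tool_pos: [0.4483, 0.139, 0.0435]
tool_rot: [-0.0, 0.061, 0.998, -0.001]
contact_force: [-0.8, -6.0, 1.4]
gripper_width: -0.001
grasp_force: 3.2
```

jog_arm:
  motion: "0 0 0.0015 0 0 0 0; 0 0 0.003 0 0 0 0; 0 0 0.0045 0 0 0 0; 0 0 0.006 0 0 0 0; 0 0 0.006 0 0 0 0"

```text
time: 18.58
tool_pos: [0.4487, 0.1429, 0.0435]
tool_rot: [0.0, 0.061, 0.998, 0.0]
contact_force: [-0.5, -4.1, 0.5]
gripper_width: -0.004
grasp_force: 1.8
```

jog_arm:
  motion: "0 0 0.001 0 0 0 0; 0 0 0.002 0 0 0 0; 0 0 0.003 0 0 0 0; 0 0 0.004 0 0 0 0; 0 0 0.004 0 0 0 0"

```text
time: 19.2
tool_pos: [0.4488, 0.1452, 0.0433]
tool_rot: [-0.0, 0.061, 0.998, 0.0]
contact_force: [-0.3, -0.9, 0.8]
gripper_width: 0.005
grasp_force: 0.0
```

jog_arm:
  motion: "0 0 0.001 0 0 0 0; 0 0 0.002 0 0 0 0; 0 0 0.003 0 0 0 0; 0 0 0.004 0 0 0 0; 0 0 0.004 0 0 0 0"

```text
time: 19.82
tool_pos: [0.4491, 0.1467, 0.0433]
tool_rot: [-0.0, 0.061, 0.998, -0.0]
contact_force: [-0.2, -0.5, -1.3]
gripper_width: 0.003
grasp_force: 0.2
```

jog_arm:
  motion: "0 0 0.001 0 0 0 0; 0 0 0.002 0 0 0 0; 0 0 0.003 0 0 0 0; 0 0 0.004 0 0 0 0; 0 0 0.004 0 0 0 0"

```text
time: 20.45
tool_pos: [0.4493, 0.1488, 0.0434]
tool_rot: [-0.0, 0.061, 0.998, 0.0]
contact_force: [-0.8, -0.8, 0.2]
gripper_width: -0.005
grasp_force: 0.2
```

```bash
python3 -c "
from h import *
bar()"
```

```text
side thumb_bar [(array([10.6, -1.2]), 0.6)]
side lid [(array([52.1, -3.8]), 0.96), (array([-1. , -1.6]), 0.43)]
top thumb_bar [(array([13.2, -2.4]), 0.5)]
top lid [(array([50.1,  2. ]), 0.76), (array([12.1, -1.1]), 0.25)]
tcp [-6.9  0.1]
```

jog_arm:
  motion: "0 0 0.001 0 0 0 0; 0 0 0.002 0 0 0 0; 0 0 0.003 0 0 0 0; 0 0 0.004 0 0 0 0; 0 0 0.004 0 0 0 0"

```text
time: 21.38
tool_pos: [0.4494, 0.1494, 0.0435]
tool_rot: [-0.0, 0.061, 0.998, -0.002]
contact_force: [-2.2, -8.0, 3.9]
gripper_width: 0.004
grasp_force: 3.9
```

jog_arm:
  motion: "0 0 0.001 0 0 0 0; 0 0 0.002 0 0 0 0; 0 0 0.003 0 0 0 0; 0 0 0.004 0 0 0 0; 0 0 0.004 0 0 0 0"

```text
time: 22.0
tool_pos: [0.4494, 0.1495, 0.0435]
tool_rot: [-0.001, 0.06, 0.998, -0.004]
contact_force: [-2.8, -13.8, 5.4]
gripper_width: 0.002
grasp_force: 7.7
```

The lid has stalled on the stop at about 14 N. I'm adding a little and holding.

jog_arm:
  motion: "0 0 0.0005 0 0 0 0; 0 0 0.001 0 0 0 0; 0 0 0.001 0 0 0 0; 0 0 0.001 0 0 0 0; 0 0 0.001 0 0 0 0"

```text
time: 22.62
tool_pos: [0.4494, 0.1496, 0.0435]
tool_rot: [-0.001, 0.06, 0.998, -0.004]
contact_force: [-2.6, -17.1, 6.0]
gripper_width: 0.0
grasp_force: 8.6
```

jog_arm:
  motion: "0 0 -0.005 0 0 0 0; 0 0 -0.01 0 0 0 0; 0 0 -0.02 0 0 0 0; 0 0 -0.03 0 0 0 0; 0 0 -0.04 0 0 0 0"

```text
time: 23.25
tool_pos: [0.4474, 0.1332, 0.0434]
tool_rot: [0.0, 0.061, 0.998, 0.0]
contact_force: [-0.5, 0.4, 0.4]
gripper_width: 0.004
grasp_force: 0.0
```

jog_arm:
  motion: "0 0 -0.005 -0.03 0 0 0; 0 0 -0.01 -0.1 0 0 0; 0 0 -0.06 -0.18 0 0 0; 0 0 -0.14 -0.25 0 0 0; 0 0 -0.2 -0.25 0 0 0"

```text
time: 23.88
tool_pos: [0.4376, 0.0328, 0.1738]
tool_rot: [0.005, 0.061, 0.998, -0.0]
contact_force: [-1.0, 0.1, -0.3]
gripper_width: -0.004
grasp_force: 0.0
```

```bash
python3 -c "
from h import *
f=grab_frame('side');print(state()['time'],state()['tool_pos']);bar()
g=grab_frame('top')
a=cv2.resize(f['color'][190:350,200:340,::-1],(350,400));b=cv2.resize(g['color'][150:270,120:400,::-1],(448,192));b=cv2.copyMakeBorder(b,0,208,0,0,0)
cv2.imwrite('pics/d.png',np.hstack([a,b]))"
```

```text
23.925 [0.43637367 0.03045125 0.17191945]
side thumb_bar [(array([ 9.5, -6.4]), 0.98)]
side lid [(array([50.5, -5.1]), 0.83)]
top thumb_bar [(array([13. , -3.9]), 0.62)]
top lid [(array([49.8, -0.7]), 0.58)]
tcp [-121.8    0. ]
```

View pics/d.png

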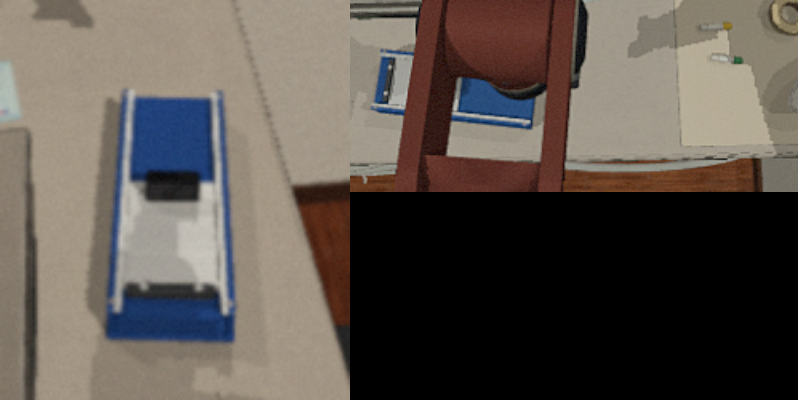

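The lid covers the compartment and its front edge meets the dark stop at (170,288). The robot is clear, and the green and yellow vials haven't moved.

```bash
python3 -c "
from plant import *
print(job_done())"
```

```text
the job is handed in; nothing more can be done
None
```

The job is handed in: the red vial lies in the compartment, the lid went over the ridge and was pressed against the stop at about 14–17 N, the other two vials were left alone, and the robot was clear at about 24 s.

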